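Start the pan boiling and the timer

ROBOT

A 6-joint arm with a two-finger parallel gripper is mounted at the origin on the work surface. World frame = base frame: x ahead of the robot, y to its left, z up, the work surface at z = 0. Lengths are in m, angles in degrees, forces in N, time in s.
With the tool pointing down it reaches from about 0.25 to 0.725 m from the base axis. Payload 9.7 kg.
Tool frame: the origin (TCP) lies between the finger pads; the fingertips stand bot.tcp_to_tips ahead of it and the grasp point (between the pads) lies 2 mm behind it (bot.tcp_to_tips is the distance from the TCP to the fingertips, in m); z points along the fingers, y is the line along which they close (so a half turn about z gives the same grasp; the last joint's range is limited). The gripper opens to 85 mm and grips with 20 to 120 N. Pads are 22 mm wide; open, the fingers measure 114 mm over their backs; the gripper's body (76 mm by 85 mm) begins 54 mm behind the grasp point. The pads swing forward as they close: fully open they stand 13 mm farther back than shut.
Start: joints at [-72.479, 4.979, 10.078, 95.1, 0, 90], TCP at [0.166, -0.524, 0.248] pointing down, gripper open.
Joint ranges: [-179.16, 179.16], [-48.56, 103.87], [-65.8, 70.77], [-126.05, 130.52], [-82.76, 87.17], [-180, 180]. Speed limits (degrees/s): [127.2, 127.2, 147.25, 180, 180, 180].

INTERFACE

Orientations are given as [roll, pitch, yaw] about the fixed x, y, z axes, in that order (R = Rz(yaw) Ry(pitch) Rx(roll)).
In Python, from workcell import sensors, camera, camera_params, bot gives the robot as it stands.
- The arm moves only by the tool apply_moves, never from a script. Its argument "motion" is a list of rows, each an object with "jaw": the opening, from -1 (shut) to 1 (fully open); "xyz": the shift along the tool's x, y, z in mm, a list of three; "twist": the turn about the tool's z in rad. A call has 1 to 5 rows; each row is the pose to reach, as a shift and turn from the pose commanded when the call began, along the tool's axes at that moment; what a row does not reach only later rows make up. A row lasts 1/8 s, in which the tool goes at most 62.5 mm and 10.7 degrees, less where a joint would pass 70% of its speed; a pose out of reach is approached as far as the arm can. A call with a gripper value outside its range is refused whole. The fingers move at their own pace and stop on an object; "grip_force" is the grip in N (left out, the last holds). Time passes only in rows, so rows that repeat a pose let the fingers close. It gives the time, the measured TCP pose, the force, the opening and the grip force at its end, in the units of the state.
- sensors.get_obs(): the state, without advancing time (a new reading comes with each control period).
- camera(name): name is "scene" or "top" or "wrist"; returns (picture, depth): 480x640x3 uint8, red, green, blue; 480x640 float32, m along the optical axis (not along the pixel's ray), 0 where there is no reading.
- camera_params(name): a dict with "mtx" (3x3 intrinsics, pixels), "rvec" (rotation vector, rad) and "tvec" (3), from world to camera coordinates, as OpenCV has them. Camera axes: x right, y down, z forward; pixel columns grow to the right and rows downward; lengths in m; the calibration is good to about 2 mm. A picture is of the moment at which its call begins: read the wrist's pose just before it. camera_params takes no time and is no camera call; for the wrist camera it gives the pose at the moment of the call.
- bot.job_done(): hands the job in; it is judged then, once.
The state is a dict: "time": time; "q": joint angles; "qd": joint speeds; "joint_efforts": joint torques, N m; "ee_pos": TCP position; "tcp_rot": TCP orientation; "wrist_force": force on the tool from outside, world axes, zero at the start; "torque": the same for the moment, N m; "opening": finger opening in m; "grasp_force": force on a finger pad.
Only numpy, scipy, OpenCV 4.12 (cv2) and the standard library are available. Lean on these libraries where they do the work, as an engineer would, in place of code of your own. Each camera call takes 0.05 s, during which the arm holds its last target. There are 200 camera calls.

TASK

Breakfast is to be cooked: with the fingertips, gently press the hob's large round on-key fully in, then its long bar-shaped boost key fully in, and last tap the plunger on top of the kitchen timer fully down. Leave the two small keys unpressed, do not push hard, and leave the timer, pan and everything else standing where it is: nothing is picked up or moved.

Things in the scene. Friction and masses are not known exactly. Their poses are not given: they have to be found in the camera images.
- hob: White portable hob, 300 x 300 x 60 mm high, fixed on the counter, turned up to 0.2 rad. Origin at the centre of its underside. A black cooking plate covers its far part; the white key strip, 90 mm deep, lies along the edge nearest the robot (-x), its top 60 mm above the counter. Key centres: 108 mm from the origin to -x, at y = +102, +34, -34, -102 mm in the hob's frame.
- round_key_top (a point): One of the four black push keys standing 14 mm proud of the hob's white key strip, all in one row 68 mm apart; which key stands in which of the four places varies. This is the large round on-key, 32 mm diameter; the point is the centre of its top face, axes as the hob (z up), and sinks with it.
- round_key (a joint): Travel in m of the large round on-key: 0 = out as at the start, 0.006 = fully in (6 mm down, its top then still 8 mm proud of the strip). It gives way at about 3 N and stays where it is left; the cap on it is springy (2.5 N per mm, not counted here).
- bar_key_top (a point): One of the four black push keys standing 14 mm proud of the hob's white key strip, all in one row 68 mm apart; which key stands in which of the four places varies. This is the long bar-shaped boost key, 46 mm (hob's x) by 20 mm (hob's y); the point is the centre of its top face, axes as the hob (z up), and sinks with it.
- bar_key (a joint): Travel in m of the long bar-shaped boost key: 0 = out as at the start, 0.006 = fully in (6 mm down, its top then still 8 mm proud of the strip). It gives way at about 3 N and stays where it is left; the cap on it is springy (2.5 N per mm, not counted here).
- dot_key_top (a point): One of the four black push keys standing 14 mm proud of the hob's white key strip, all in one row 68 mm apart; which key stands in which of the four places varies. This is the small round key, 16 mm diameter, not to be pressed; the point is the centre of its top face, axes as the hob (z up), and sinks with it.
- dot_key (a joint): Travel in m of the small round key: 0 = out as at the start, 0.006 = fully in (6 mm down, its top then still 8 mm proud of the strip). It gives way at about 3 N and stays where it is left; the cap on it is springy (2.5 N per mm, not counted here).
- square_key_top (a point): One of the four black push keys standing 14 mm proud of the hob's white key strip, all in one row 68 mm apart; which key stands in which of the four places varies. This is the small square key, 16 x 16 mm, not to be pressed; the point is the centre of its top face, axes as the hob (z up), and sinks with it.
- square_key (a joint): Travel in m of the small square key: 0 = out as at the start, 0.006 = fully in (6 mm down, its top then still 8 mm proud of the strip). It gives way at about 3 N and stays where it is left; the cap on it is springy (2.5 N per mm, not counted here).
- timer: Loose kitchen timer: a white upright puck, 64 mm diameter and 34 mm high, with a steel band and a round black plunger on top, 0.14 to 0.26 kg. Stands on the counter left or right of the hob. Origin at the centre of its underside, z up.
- plunger_top (a point): Centre of the top face of the timer's plunger: a black disc 30 mm in diameter on the timer's axis, 14 mm proud of the puck, so 48 mm above the counter while out; it sinks with the plunger.
- plunger (a joint): Travel in m of the timer's plunger: 0 = out as at the start, 0.006 = fully in (6 mm down, still 8 mm proud of the puck). It gives way at about 3 N and stays where it is left; the cap on it is springy (2.5 N per mm, not counted here).
- pan: Steel pan with lid, 176 mm diameter, 106 mm high to the top of its black lid knob, two loop handles, standing on the hob's cooking plate, at least 40 mm from the nearest key. Origin at the centre of its underside. To be left standing where it is.
- jar: Jar with black screw cap, 64 mm diameter, 85 mm high; loose, stands on the other side of the hob than the timer. Origin at the centre of its underside. To be left standing where it is.
- mug: White mug, 80 mm diameter, 90 mm high, handle to its +y; loose. Origin at the centre of its underside. To be left standing where it is.
- mill: Wooden pepper mill, 50 mm diameter, 117 mm high; loose. Origin at the centre of its underside. To be left standing where it is.
- eggcup: White egg cup, 48 mm diameter at the rim, 60 mm high; loose. Origin at the centre of its underside. To be left standing where it is.
- tumbler: Glass tumbler, 68 mm diameter at the rim, 85 mm high; loose. Origin at the centre of its underside. To be left standing where it is.
Things that resemble listed ones, but are neither listed nor needed, are in the scene too. Leave any pink or purple look-alike of the timer alone.

How it is judged (in metres and radians):
On the way, in this order (a step that is already met when the one before it is completed fails the run):
1. the large round key is pressed in (value of joint round_key above 0.004 m), for 0.1 s.
2. then the long bar key is pressed in (value of joint bar_key above 0.004 m), for 0.1 s.
3. then the timer's plunger is tapped down (value of joint plunger above 0.004 m), for 0.1 s.
At the end, for the whole second after the job is handed in: Large round key, long bar key and timer plunger each at least 4 mm down; both small keys less than 2 mm in; the timer upright (0.15 rad), at rest, within 20 mm of its start; pan, jar, mug, mill, egg cup and tumbler within 20 mm of theirs (value of joint each of round_key, bar_key, plunger above 0.004 m and value of joint each of dot_key, square_key below 0.002 m and angle between timer's own z axis and vertical below 0.15 rad and distance of each of timer, pan, jar, mug, mill, eggcup, tumbler from where it was at the start of the episode below 0.02 m and linear speed of timer below 0.02 m/s); the robot touches nothing.
It fails at once if out of order: the bar key before the round key, or the plunger before both hob keys ((value of joint bar_key above 0.002 m and value of joint round_key below 0.003 m) or (value of joint plunger above 0.002 m and value of joint any of round_key, bar_key below 0.003 m)).
It fails at once if a small key is pressed (2 mm or more) (value of joint any of dot_key, square_key above 0.002 m).
It fails at once if the fingers press on something with more than 20 N (contact force between the fingers and anything else above 20 N).
It fails at once if the timer is lifted (10 mm), tipped (0.35 rad) or shifted (30 mm) (height (world z) of timer above 0.01 m or angle between timer's own z axis and vertical above 0.35 rad or distance of timer from where it was at the start of the episode above 0.03 m).
It fails at once if the pan or another bystander is shifted or lifted by 30 mm or tipped by 0.5 rad (distance of any of pan, jar, mug, mill, eggcup, tumbler from where it was at the start of the episode above 0.03 m or angle between any of pan, jar, mug, mill, eggcup, tumbler's own z axis and vertical above 0.5 rad).
It also fails if it takes over 51 s, if anything falls off the work surface, if the arm or the gripper's body presses on something with over 40 N, if the wrist force passes 120 N, or if a joint passes its speed limit or range.

## Working session

There is one attempt and no reset: what is moved stays moved. The work goes in short steps, Python scripts to look and compute and a tool call to move; the robot and the scene stay as the last step left them, time stands still between calls to the robot, and variables do not carry over. Pictures are saved under pics/ and viewed, at most 10 in all, crops included, and the job is handed in when it is done.

Besides the shell and the picture viewer there is one more tool, called after "Emit:" as a command line: name --argument value ..., lists and objects as JSON in quotes. apply_moves: Moves the arm, as the interface text tells. Its arguments: {"type":"object","properties":{"motion":{"type":"array","items":{"type":"object","properties":{"jaw":{"type":"number"},"xyz":{"type":"array","items":{"type":"number"}},"twist":{"type":"number"}}}},"grip_force":{"type":"number"}},"required":["motion"]}

```bash
mkdir -p pics; cat > h.py <<'E'
import numpy as np, cv2
from workcell import sensors, camera, camera_params, bot
def cast(name,uv,z,p=None):
    p=p or camera_params(name); R=cv2.Rodrigues(np.array(p['rvec'],float))[0]; t=np.array(p['tvec'],float).ravel()
    uv=np.array(uv,float).reshape(-1,2); d=np.c_[uv,np.ones(len(uv))]@np.linalg.inv(np.array(p['mtx'])).T@R
    c=-R.T@t; return c+d*((z-c[2])/d[:,2])[:,None]
E
python3 - <<'E'
from h import *
o=sensors.get_obs(); print(o, bot.tcp_to_tips)
for n in ['top','scene']:
    im,d=camera(n); cv2.imwrite(f'pics/{n}0.png',im[:,:,::-1]); np.save(n+'_d.npy',d)
    p=camera_params(n); R=cv2.Rodrigues(np.array(p['rvec'],float))[0]; print(n,p,-R.T@np.array(p['tvec'],float).ravel())
E
```

```text
{'time': 0.0, 'q': array([-7.24792166e+01,  5.01279133e+00,  1.00332260e+01,  9.50981098e+01,
       -1.20119084e-03,  9.00002831e+01]), 'qd': array([-0.0013792 , -0.04412524,  0.04150087,  0.04077134,  0.00726076,
        0.00939065]), 'joint_efforts': array([ 4.00855439e-03, -5.20401299e+01,  4.64790416e+01,  1.68010883e-02,
        2.52598475e-04, -2.98403414e-06]), 'ee_pos': array([ 0.16551261, -0.52429442,  0.24755581]), 'tcp_rot': array([-1.79922325e+02,  1.20157350e-03,  1.75205019e+01]), 'wrist_force': array([ 0.18968491,  0.32307341, -0.05308739]), 'torque': array([ 0.046365  ,  0.02274271, -0.01413401]), 'grasp_force': 0.0, 'opening': 0.08544358719251398} 0.017
top {'mtx': array([[520.74386438,   0.        , 326.55320557],
       [  0.        , 520.74386438, 232.00063835],
       [  0.        ,   0.        ,   1.        ]]), 'rvec': array([ 2.14075171, -2.1720201 ,  0.08704347]), 'tvec': array([0.02814444, 0.52325217, 1.50037995])} [ 0.3640403  -0.01459278  1.54692813]
scene {'mtx': array([[534.34518744,   0.        , 311.0532566 ],
       [  0.        , 534.34518744, 238.96002642],
       [  0.        ,   0.        ,   1.        ]]), 'rvec': array([ 1.43557257,  2.04197258, -0.88977995]), 'tvec': array([ 0.16797705, -0.27189501,  1.70534708])} [1.42980112 0.2995985  0.93608833]
```

View pics/top0.png

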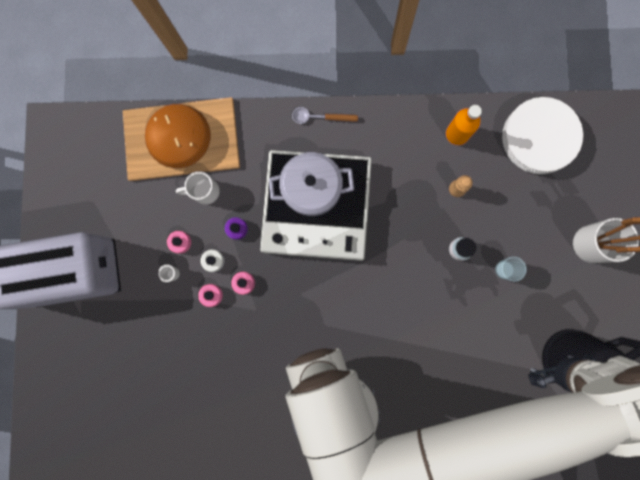

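View pics/scene0.png

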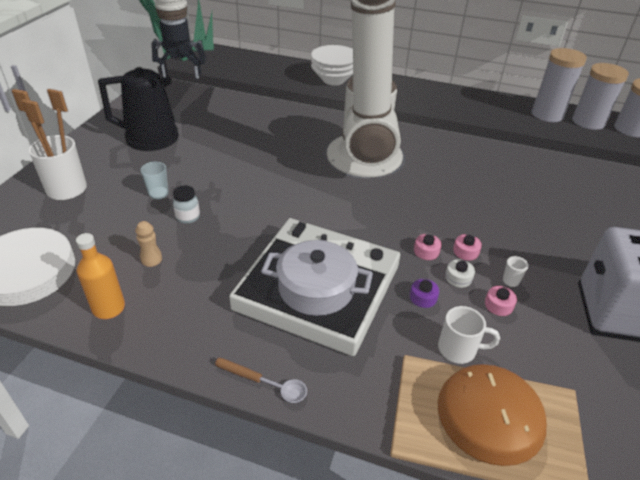

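The top view shows the large round key at about (278,239), the small keys at (304,240) and (326,241), the bar key at (349,243) and the white timer at (212,261). The scene view agrees: the round key is on the timer's (+y) side.

```bash
python3 - <<'E'
from h import *
im=cv2.imread('pics/top0.png'); g=cv2.cvtColor(im,cv2.COLOR_BGR2GRAY); d=np.load('top_d.npy')
def blobs(x0,y0,x1,y1,z,thr=110):
    c=255-g[y0:y1,x0:x1]; n,l,s,ce=cv2.connectedComponentsWithStats((c>255-thr).astype('uint8'))
    for i in range(1,n):
        if s[i,4]<6: continue
        w=(l==i)*np.maximum(c.astype(float)-(255-170),0); ys,xs=np.mgrid[y0:y1,x0:x1]
        uv=[(w*xs).sum()/w.sum(),(w*ys).sum()/w.sum()]
        print(s[i],np.round(uv,1),cast('top',uv,z)[0].round(4), 'depth z',(1.547-d[int(round(uv[1])),int(round(uv[0]))]).round(3))
blobs(266,230,362,254,.074); print('timer'); blobs(203,252,221,270,.048)
# white puck outline
hsv=cv2.cvtColor(im,cv2.COLOR_BGR2HSV); m=((hsv[...,2]>130)&(hsv[...,1]<50)).astype('uint8')*255
roi=np.zeros_like(m); roi[246:276,196:228]=m[246:276,196:228]
c=max(cv2.findContours(roi,cv2.RETR_EXTERNAL,2)[0],key=cv2.contourArea); e=cv2.minEnclosingCircle(c); print('puck',e,cast('top',e[0],.034))
roi[:]=0; roi[146:264,256:376]=m[146:264,256:376]
c=max(cv2.findContours(roi,cv2.RETR_EXTERNAL,2)[0],key=cv2.contourArea); r=cv2.minAreaRect(c); b=cast('top',cv2.boxPoints(r),.06); print('hob',r,b.round(3),b.mean(0),np.linalg.norm(b[1]-b[0]),np.linalg.norm(b[2]-b[1]))
cv2.imwrite('pics/crop.png',cv2.resize(im[215:300,150:375],None,fx=3.5,fy=3.5,interpolation=2))
E
```

```text
[ 6  3 11 11 88] [277.3 238. ] [0.5038 0.1599 0.074 ] depth z 0.067
[ 79   6   8  16 104] [348.6 243.3] [ 0.4855 -0.0426  0.074 ] depth z 0.068
[33  8  5  5 21] [300.9 239.8] [0.4977 0.0927 0.074 ] depth z 0.065
[57 10  5  4 15] [324.9 241.6] [0.4914 0.0246 0.074 ] depth z 0.069
[ 0 23 10  1 10] [270.4 253. ] [0.4613 0.1798 0.074 ] depth z 0.041
timer
[ 3  4 10  9 73] [210.6 260. ] [0.4454 0.3569 0.048 ] depth z 0.044
puck ((210.8225860595703, 260.17742919921875), 11.418755531311035) [[0.44551574 0.35967349 0.034     ]]
hob ((315.1878967285156, 204.12010192871094), (104.22832489013672, 103.57247161865234), 4.513988018035889) [[ 0.467  0.214  0.06 ]
 [ 0.769  0.19   0.06 ]
 [ 0.739 -0.113  0.06 ]
 [ 0.439 -0.083  0.06 ]] [0.60331554 0.05194098 0.06      ] 0.3035292055675376 0.3047374179043936
```

View pics/crop.png

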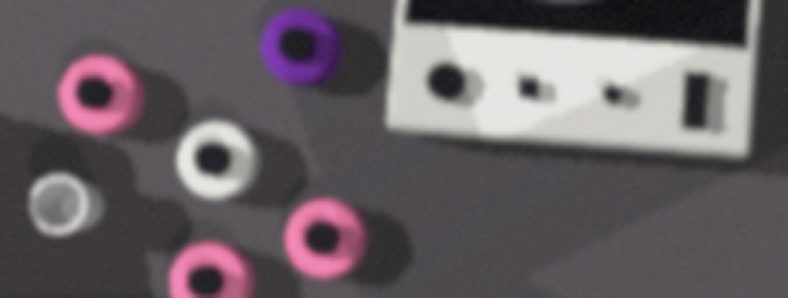

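The four keys come out 67.5, 68.4 and 67.5 mm apart (68 expected), and the hob about 303 mm square. Plunger and puck centres agree to 3 mm. So the targets are round (0.504, 0.160), bar (0.4855, -0.043) and plunger (0.4455, 0.358). I'll move over the round key with the jaws nearly shut.

Emit:
apply_moves --motion '[{"jaw": -0.9,"xyz": [30,-31,0]},{"jaw": -0.9,"xyz": [70,-73,0]},{"jaw": -0.9,"xyz": [110,-115,0]},{"jaw": -0.9,"xyz": [150,-156,0]},{"jaw": -0.9,"xyz": [190,-198,0]}]' --grip_force 20

```text
validation failed for argument at $.mo...
```

Emit:
apply_moves --motion '[{"jaw": -0.9,"xyz": [40,-42,0]},{"jaw": -0.9,"xyz": [80,-84,0]},{"jaw": -0.9,"xyz": [120,-125,0]},{"jaw": -0.9,"xyz": [160,-166,0]},{"jaw": -0.9,"xyz": [200,-208,0]}]'

```text
validation failed for argument at $.mo...
```

Emit:
apply_moves --motion '[{"jaw": -0.9,"xyz": [30,-31,0],"twist": 0},{"jaw": -0.9,"xyz": [70,-73,0],"twist": 0},{"jaw": -0.9,"xyz": [110,-115,0],"twist": 0},{"jaw": -0.9,"xyz": [150,-156,0],"twist": 0},{"jaw": -0.9,"xyz": [190,-198,0],"twist": 0}]' --grip_force 20

```text
time: 0.72
ee_pos: [0.2875, -0.2768, 0.248]
tcp_rot: [-180.0, -0.0, 17.5]
wrist_force: [0.8, -0.3, -0.8]
opening: 0.004
grasp_force: 0.0
```

Emit:
apply_moves --motion '[{"jaw": -0.9,"xyz": [40,-42,0],"twist": 0},{"jaw": -0.9,"xyz": [80,-84,0],"twist": 0},{"jaw": -0.9,"xyz": [120,-125,0],"twist": 0},{"jaw": -0.9,"xyz": [160,-166,0],"twist": 0},{"jaw": -0.9,"xyz": [200,-208,0],"twist": 0}]'

```text
time: 1.35
ee_pos: [0.4157, -0.018, 0.2482]
tcp_rot: [180.0, -0.0, 17.5]
wrist_force: [2.0, -0.9, -0.2]
opening: 0.004
grasp_force: 0.0
```

```bash
cat > go.py <<'E'
import sys
from h import *
def go(x,y,ztip):
    o=sensors.get_obs(); p=np.array(o['ee_pos']); a=np.radians(o['tcp_rot'])
    from scipy.spatial.transform import Rotation as Ro
    R=Ro.from_euler('xyz',a).as_matrix()
    print(o['time'],p.round(4),'shift mm',(R.T@(np.array([x,y,ztip+bot.tcp_to_tips])-p)*1e3).round(1),bot.tcp_to_tips,np.round(o['wrist_force'],1))
if __name__=='__main__': go(*map(float,sys.argv[1:]))
E
python3 go.py .504 .16 .094
```

```text
1.35 [ 0.4157 -0.018   0.2482] shift mm [ 137.8 -143.1  137.2] 0.017 [ 2.  -0.9 -0.2]
```

Emit:
apply_moves --motion '[{"jaw": -0.9,"xyz": [40,-42,0],"twist": 0},{"jaw": -0.9,"xyz": [80,-84,0],"twist": 0},{"jaw": -0.9,"xyz": [115,-120,20],"twist": 0},{"jaw": -0.9,"xyz": [138,-143,50],"twist": 0},{"jaw": -0.9,"xyz": [138,-143,75],"twist": 0}]'

```text
time: 1.98
ee_pos: [0.504, 0.1599, 0.1711]
tcp_rot: [-180.0, 0.1, 17.7]
wrist_force: [-0.3, -0.3, -0.8]
opening: 0.0043
grasp_force: 0.0
```

```bash
python3 go.py .504 .16 .094; python3 - <<'E'
from h import *
p=camera_params('wrist'); im,d=camera('wrist'); np.savez('w1.npz',d=d,**{k:p[k] for k in p}); cv2.imwrite('pics/w1.png',im[:,:,::-1])
R=cv2.Rodrigues(np.array(p['rvec']))[0]; t=np.array(p['tvec'])
for P in [(.504,.16,.074),(.4855,-.0426,.074),(.4977,.0927,.074)]:
    print(cv2.projectPoints(np.array([P]),p['rvec'],p['tvec'],p['mtx'],None)[0].ravel())
print(-R.T@t.ravel())
E
```

```text
1.975 [0.504  0.1599 0.1711] shift mm [ 0.2 -0.1 60.1] 0.017 [-0.3 -0.3 -0.8]
[317.10047131 248.44051517]
[560.63213631 345.34585905]
[403.56912669 283.06578814]
[0.58432643 0.1859002  0.29767147]
```

View pics/w1.png

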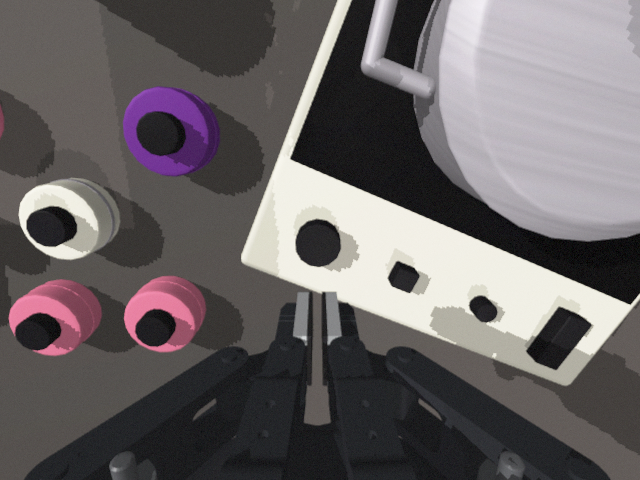

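The wrist view shows the round key at (318,243), predicted (317,248), the square key at (404,277), the dot key at (483,308), the bar key at about (560,337) and the white timer's plunger at about (51,226). I'll refine with these pixels.

```bash
python3 - <<'E'
from h import *
p=dict(np.load('w1.npz')); d=p.pop('d')
im=cv2.imread('pics/w1.png'); g=(im.max(2)<60).astype('uint8')
for nm,(x0,y0,x1,y1),z in [('round',(285,212,352,275),.074),('sq',(382,255,424,297),.074),('dot',(465,290,500,325),.074),('bar',(520,300,600,372),.074),('pl',(22,200,80,250),.048)]:
    n,l,s,c=cv2.connectedComponentsWithStats(g[y0:y1,x0:x1]); i=1+s[1:,4].argmax(); uv=c[i]+[x0,y0]
    print(nm,s[i],uv.round(1),cast('',uv,z,p).round(4),'depth',d[int(uv[1]),int(uv[0])],'expect ~',.2977-z)
E
python3 go.py .505 .16 .08
```

```text
round [  11    8   44   46 1618] [317.8 242.7] [[0.5082 0.1608 0.074 ]] depth 0.23515874 expect ~ 0.2237
sq [  7   7  30  31 607] [403.2 276.8] [[0.5022 0.0948 0.074 ]] depth 0.2443176 expect ~ 0.2237
dot [  5   6  27  26 484] [483.  308.7] [[0.4962 0.0288 0.074 ]] depth 0.25324064 expect ~ 0.2237
bar [   7    8   64   61 2113] [557.9 338. ] [[ 0.4907 -0.0371  0.074 ]] depth 0.26233205 expect ~ 0.2237
pl [   5    7   50   39 1496] [ 51.4 225.9] [[0.4505 0.3541 0.048 ]] depth 0.26092035 expect ~ 0.24970000000000003
2.025 [0.5026 0.1587 0.1679] shift mm [ 3.1 -0.5 70.9] 0.017 [ 0.8 -0.4 -3.3]
```

Emit:
apply_moves --motion '[{"jaw": -0.9,"xyz": [2,0,20],"twist": 0},{"jaw": -0.9,"xyz": [2,0,40],"twist": 0},{"jaw": -0.9,"xyz": [2,0,60],"twist": 0},{"jaw": -0.9,"xyz": [2,0,68],"twist": 0},{"jaw": -0.9,"xyz": [2,0,68],"twist": 0}]'

```text
time: 2.65
ee_pos: [0.5056, 0.1584, 0.1054]
tcp_rot: [180.0, 0.0, 17.5]
wrist_force: [0.4, 0.3, 0.2]
opening: 0.0044
grasp_force: 0.0
```

```bash
python3 go.py .506 .1604 .065
```

```text
2.65 [0.5056 0.1584 0.1054] shift mm [ 1.  -1.8 23.4] 0.017 [0.4 0.3 0.2]
```

Emit:
apply_moves --motion '[{"jaw": -0.9,"xyz": [1,-2,6],"twist": 0},{"jaw": -0.9,"xyz": [1,-2,11],"twist": 0},{"jaw": -0.9,"xyz": [1,-2,14],"twist": 0},{"jaw": -0.9,"xyz": [1,-2,16],"twist": 0},{"jaw": -0.9,"xyz": [1,-2,17],"twist": 0}]'

```text
time: 3.28
ee_pos: [0.5063, 0.1601, 0.0884]
tcp_rot: [-180.0, -0.0, 17.6]
wrist_force: [-1.4, -0.0, 1.7]
opening: 0.0041
grasp_force: 1.1
```

Emit:
apply_moves --motion '[{"jaw": -0.9,"xyz": [0,0,1],"twist": 0},{"jaw": -0.9,"xyz": [0,0,2],"twist": 0},{"jaw": -0.9,"xyz": [0,0,3],"twist": 0},{"jaw": -0.9,"xyz": [0,0,4],"twist": 0},{"jaw": -0.9,"xyz": [0,0,4],"twist": 0}]'

```text
time: 3.9
ee_pos: [0.5063, 0.1601, 0.0842]
tcp_rot: [-180.0, 0.0, 17.6]
wrist_force: [-1.2, 0.4, 1.8]
opening: 0.0044
grasp_force: 1.2
```

Emit:
apply_moves --motion '[{"jaw": -0.9,"xyz": [0,0,1],"twist": 0},{"jaw": -0.9,"xyz": [0,0,2],"twist": 0},{"jaw": -0.9,"xyz": [0,0,2],"twist": 0},{"jaw": -0.9,"xyz": [0,0,2],"twist": 0}]'

```text
time: 4.4
ee_pos: [0.5063, 0.1601, 0.0827]
tcp_rot: [-180.0, -0.0, 17.6]
wrist_force: [-3.4, -0.1, 4.9]
opening: 0.0044
grasp_force: 3.1
```

The force rising to 4.9 N shows the round key is at its stop. I'll lift and go over to the bar key.

Emit:
apply_moves --motion '[{"jaw": -0.9,"xyz": [0,0,-15],"twist": 0},{"jaw": -0.9,"xyz": [0,0,-50],"twist": 0},{"jaw": -0.9,"xyz": [-16,38,-60],"twist": 0},{"jaw": -0.9,"xyz": [-35,84,-60],"twist": 0},{"jaw": -0.9,"xyz": [-56,134,-60],"twist": 0}]'

```text
time: 5.03
ee_pos: [0.4935, 0.0143, 0.1431]
tcp_rot: [-180.0, -0.1, 17.6]
wrist_force: [-0.1, 0.5, -0.3]
opening: 0.004
grasp_force: 0.0
```

Emit:
apply_moves --motion '[{"jaw": -0.9,"xyz": [-15,35,0],"twist": 0},{"jaw": -0.9,"xyz": [-22,52,0],"twist": 0},{"jaw": -0.9,"xyz": [-22,52,20],"twist": 0},{"jaw": -0.9,"xyz": [-22,52,35],"twist": 0},{"jaw": -0.9,"xyz": [-22,52,40],"twist": 0}]'

```text
time: 5.65
ee_pos: [0.4877, -0.0406, 0.1014]
tcp_rot: [-179.9, 0.1, 17.6]
wrist_force: [0.2, 0.1, 0.7]
opening: 0.0043
grasp_force: 0.0
```

```bash
python3 go.py .488 -.041 .065; python3 - <<'E'
from h import *
im,d=camera('wrist'); cv2.imwrite('pics/w2.png',im[:,:,::-1])
E
```

```text
5.65 [ 0.4877 -0.0406  0.1014] shift mm [ 0.1  0.5 19.4] 0.017 [0.2 0.1 0.7]
```

View pics/w2.png

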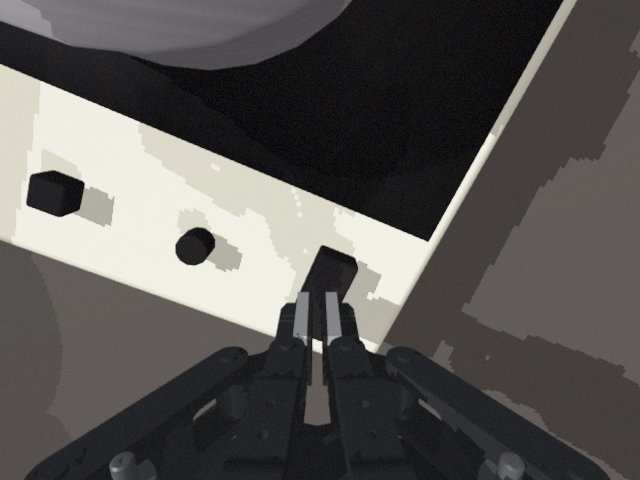

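The wrist picture shows the fingertips at about (318,300) over the bar key and well clear of the dot key at (195,246), so I'll press.

Emit:
apply_moves --motion '[{"jaw": -0.9,"xyz": [0,0,6],"twist": 0},{"jaw": -0.9,"xyz": [0,0,10],"twist": 0},{"jaw": -0.9,"xyz": [0,0,12],"twist": 0},{"jaw": -0.9,"xyz": [0,0,13],"twist": 0},{"jaw": -0.9,"xyz": [0,0,14],"twist": 0}]'

```text
time: 6.32
ee_pos: [0.4882, -0.0407, 0.0884]
tcp_rot: [-180.0, -0.0, 17.6]
wrist_force: [-0.6, 1.1, 2.4]
opening: 0.0045
grasp_force: 1.1
```

Emit:
apply_moves --motion '[{"jaw": -0.9,"xyz": [0,0,1],"twist": 0},{"jaw": -0.9,"xyz": [0,0,2],"twist": 0},{"jaw": -0.9,"xyz": [0,0,3],"twist": 0},{"jaw": -0.9,"xyz": [0,0,4],"twist": 0},{"jaw": -0.9,"xyz": [0,0,4],"twist": 0}]'

```text
time: 6.95
ee_pos: [0.4882, -0.0408, 0.0842]
tcp_rot: [-180.0, -0.0, 17.6]
wrist_force: [0.0, 2.1, 3.2]
opening: 0.0042
grasp_force: 1.3
```

Emit:
apply_moves --motion '[{"jaw": -0.9,"xyz": [0,0,1],"twist": 0},{"jaw": -0.9,"xyz": [0,0,2],"twist": 0},{"jaw": -0.9,"xyz": [0,0,2],"twist": 0},{"jaw": -0.9,"xyz": [0,0,2],"twist": 0}]'

```text
time: 7.45
ee_pos: [0.4882, -0.0408, 0.0826]
tcp_rot: [-180.0, -0.0, 17.6]
wrist_force: [-1.8, 1.1, 5.6]
opening: 0.0044
grasp_force: 3.2
```

The force has risen to 5.6 N, so the bar key is in. I'll lift and cross to the timer.

Emit:
apply_moves --motion '[{"jaw": -0.9,"xyz": [0,0,-15],"twist": 0},{"jaw": -0.9,"xyz": [0,0,-55],"twist": 0},{"jaw": -0.9,"xyz": [4,-20,-75],"twist": 0},{"jaw": -0.9,"xyz": [14,-69,-75],"twist": 0},{"jaw": -0.9,"xyz": [25,-120,-75],"twist": 0}]'

```text
time: 8.07
ee_pos: [0.4758, 0.0819, 0.1582]
tcp_rot: [180.0, -0.1, 17.5]
wrist_force: [0.6, 0.5, 0.5]
opening: 0.0045
grasp_force: 0.0
```

Emit:
apply_moves --motion '[{"jaw": -0.9,"xyz": [11,-52,0],"twist": 0},{"jaw": -0.9,"xyz": [22,-104,0],"twist": 0},{"jaw": -0.9,"xyz": [33,-156,0],"twist": 0},{"jaw": -0.9,"xyz": [43,-206,0],"twist": 0},{"jaw": -0.9,"xyz": [52,-248,0],"twist": 0}]'

```text
time: 8.7
ee_pos: [0.4892, 0.2128, 0.1574]
tcp_rot: [-177.6, 0.1, 22.3]
wrist_force: [0.3, -0.9, 0.6]
opening: 0.0042
grasp_force: 0.0
```

Emit:
apply_moves --motion '[{"jaw": -0.9,"xyz": [4,-23,0],"twist": 0},{"jaw": -0.9,"xyz": [4,-23,20],"twist": 0},{"jaw": -0.9,"xyz": [4,-23,45],"twist": 0},{"jaw": -0.9,"xyz": [4,-23,60],"twist": 0},{"jaw": -0.9,"xyz": [4,-23,60],"twist": 0}]'

```text
time: 9.32
ee_pos: [0.487, 0.2258, 0.0976]
tcp_rot: [-177.0, 0.2, 23.5]
wrist_force: [-0.6, 0.4, -0.4]
opening: 0.0038
grasp_force: 0.0
```

```bash
python3 go.py .448 .356 .039; python3 - <<'E'
from h import *
im,d=camera('wrist'); cv2.imwrite('pics/w3.png',im[:,:,::-1])
E
```

```text
9.325 [0.487  0.2258 0.0976] shift mm [  16.1 -132.6   48.5] 0.017 [-0.6  0.4 -0.4]
```

View pics/w3.png

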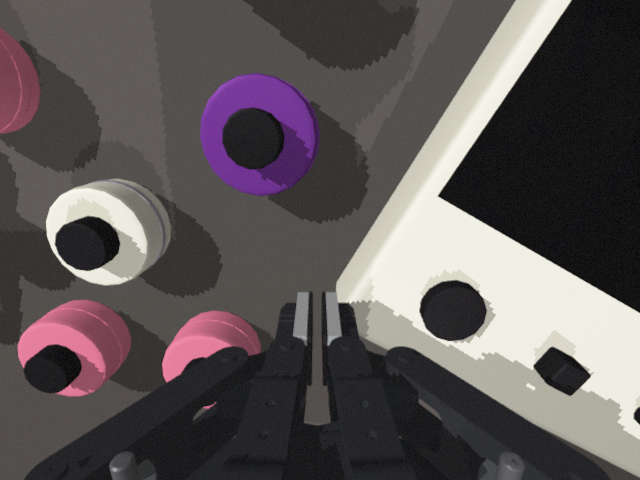

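The move stalled short of the timer, with the tips at (318,300) beyond the hob's edge and the timer's plunger at (88,243). The tool is also slightly tilted, so I'll check the joints.

```bash
python3 -c "
from h import *
print(sensors.get_obs()['q'].round(1))"
```

```text
[ 23.4   3.1  -8.5  78.5   3.  179.9]
```

Joint 6 is at its limit, so I'll raise and turn the tool the other way about z.

Emit:
apply_moves --motion '[{"jaw": -0.9,"xyz": [0,0,-30],"twist": 0},{"jaw": -0.9,"xyz": [0,0,-55],"twist": -0.15},{"jaw": -0.9,"xyz": [0,0,-55],"twist": -0.3},{"jaw": -0.9,"xyz": [0,0,-55],"twist": -0.45},{"jaw": -0.9,"xyz": [0,0,-55],"twist": -0.6}]'

```text
time: 10.0
ee_pos: [0.4892, 0.2238, 0.1549]
tcp_rot: [-177.6, -1.7, 58.1]
wrist_force: [-0.9, 0.4, -0.5]
opening: 0.0042
grasp_force: 0.0
```

```bash
python3 go.py .448 .356 .098;  python3 -c "
from h import *
o=sensors.get_obs();print(o['q'].round(1),o['tcp_rot'])"
```

```text
10.0 [0.4892 0.2238 0.1549] shift mm [  89.2 -103.    46.9] 0.017 [-0.9  0.4 -0.5]
[ 23.1   2.4  -3.   84.6   3.  145. ] [-177.56204085   -1.6999725    58.08304732]
```

Emit:
apply_moves --motion '[{"jaw": -0.9,"xyz": [30,-35,5],"twist": 0},{"jaw": -0.9,"xyz": [62,-72,12],"twist": 0},{"jaw": -0.9,"xyz": [89,-103,25],"twist": 0},{"jaw": -0.9,"xyz": [89,-103,42],"twist": 0},{"jaw": -0.9,"xyz": [89,-103,47],"twist": 0}]'

```text
time: 10.62
ee_pos: [0.4477, 0.3555, 0.1128]
tcp_rot: [-177.5, -1.5, 57.8]
wrist_force: [0.2, -0.9, -0.7]
opening: 0.0041
grasp_force: 0.0
```

```bash
python3 go.py .448 .356 .056; python3 - <<'E'
from h import *
p=camera_params('wrist'); im,d=camera('wrist'); np.savez('w4.npz',**p); cv2.imwrite('pics/w4.png',im[:,:,::-1])
print(cv2.projectPoints(np.array([(.448,.356,.048)]),p['rvec'],p['tvec'],p['mtx'],None)[0].ravel(),sensors.get_obs()['q'].round(1))
E
```

```text
10.625 [0.4477 0.3555 0.1128] shift mm [-0.5  1.7 39.8] 0.017 [ 0.2 -0.9 -0.7]
[321.32480869 269.62408223] [ 37.    6.9  -2.9  79.7   2.9 159.2]
```

View pics/w4.png

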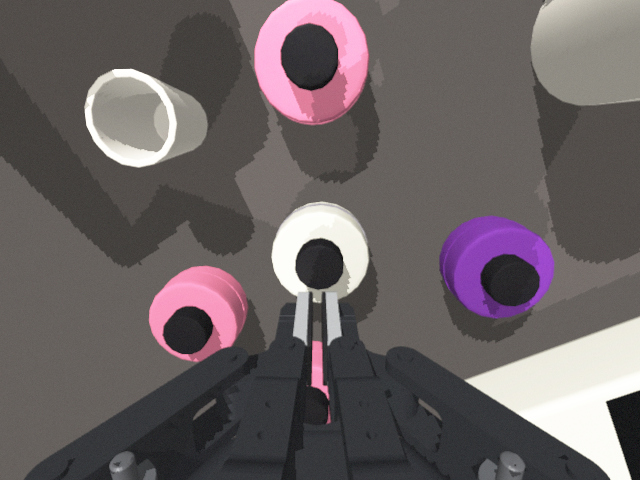

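The plunger is at (319,263), predicted (321,270), so the tips are in line to within a few mm. I'll add a 2 mm shift and descend gently.

Emit:
apply_moves --motion '[{"jaw": -0.9,"xyz": [1,1,15],"twist": 0},{"jaw": -0.9,"xyz": [1,1,28],"twist": 0},{"jaw": -0.9,"xyz": [1,2,36],"twist": 0},{"jaw": -0.9,"xyz": [1,2,40],"twist": 0},{"jaw": -0.9,"xyz": [1,2,40],"twist": 0}]'

```text
time: 11.3
ee_pos: [0.4493, 0.3574, 0.0732]
tcp_rot: [-177.5, -1.6, 57.8]
wrist_force: [0.2, 0.2, -0.5]
opening: 0.0043
grasp_force: 0.0
```

```bash
python3 go.py .449 .357 .039
```

```text
11.3 [0.4493 0.3574 0.0732] shift mm [-1.   0.7 17.2] 0.017 [ 0.2  0.2 -0.5]
```

Emit:
apply_moves --motion '[{"jaw": -0.9,"xyz": [0,0,4],"twist": 0},{"jaw": -0.9,"xyz": [0,0,7],"twist": 0},{"jaw": -0.9,"xyz": [0,0,9],"twist": 0},{"jaw": -0.9,"xyz": [0,0,10],"twist": 0},{"jaw": -0.9,"xyz": [-0.5,0.5,11],"twist": 0}]'

```text
time: 11.92
ee_pos: [0.4492, 0.3576, 0.0626]
tcp_rot: [-177.5, -1.6, 57.8]
wrist_force: [-0.9, 1.7, 2.0]
opening: 0.0042
grasp_force: 1.1
```

Emit:
apply_moves --motion '[{"jaw": -0.9,"xyz": [0,0,1],"twist": 0},{"jaw": -0.9,"xyz": [0,0,2],"twist": 0},{"jaw": -0.9,"xyz": [0,0,3],"twist": 0},{"jaw": -0.9,"xyz": [0,0,4],"twist": 0},{"jaw": -0.9,"xyz": [0,0,4],"twist": 0}]'

```text
time: 12.55
ee_pos: [0.4492, 0.3576, 0.0584]
tcp_rot: [-177.5, -1.6, 57.8]
wrist_force: [-0.3, 1.6, 2.9]
opening: 0.0043
grasp_force: 1.4
```

Emit:
apply_moves --motion '[{"jaw": -0.9,"xyz": [0,0,1],"twist": 0},{"jaw": -0.9,"xyz": [0,0,2],"twist": 0},{"jaw": -0.9,"xyz": [0,0,2],"twist": 0},{"jaw": -0.9,"xyz": [0,0,2],"twist": 0}]'

```text
time: 13.05
ee_pos: [0.4493, 0.3577, 0.0568]
tcp_rot: [-177.5, -1.6, 57.8]
wrist_force: [0.0, 1.1, 6.0]
opening: 0.0043
grasp_force: 3.2
```

The force has risen to 6.0 N, so the plunger is down. I'll lift clear.

Emit:
apply_moves --motion '[{"jaw": -0.9,"xyz": [0,0,-10],"twist": 0},{"jaw": -0.9,"xyz": [0,0,-35],"twist": 0},{"jaw": -0.9,"xyz": [0,0,-75],"twist": 0},{"jaw": -0.9,"xyz": [0,0,-110],"twist": 0},{"jaw": -0.9,"xyz": [0,0,-110],"twist": 0}]'

```text
time: 13.68
ee_pos: [0.4524, 0.3527, 0.1692]
tcp_rot: [-177.6, -1.8, 57.8]
wrist_force: [0.0, 0.1, -0.6]
opening: 0.0044
grasp_force: 0.0
```

```bash
python3 go.py .449 .357 .039; python3 - <<'E'
from h import *
im,d=camera('wrist'); cv2.imwrite('pics/w5.png',im[:,:,::-1])
E
```

```text
13.675 [0.4524 0.3527 0.1692] shift mm [ -1.7  -0.4 113.3] 0.017 [ 0.   0.1 -0.6]
```

View pics/w5.png

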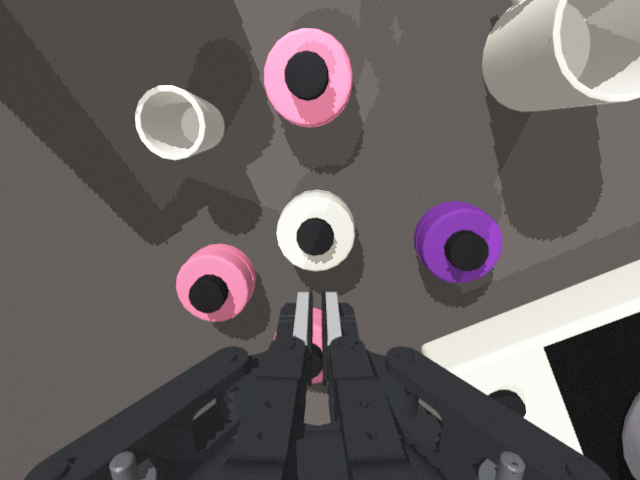

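The timer is still upright in place, with its plunger at (315,236), its neighbours are undisturbed and the arm is clear.

```bash
python3 -c "
from workcell import bot
print(bot.job_done())"
```

```text
the job is handed in; nothing more can be done
None
```

I pressed the round on-key, then the boost bar key, then the timer plunger to their stops (peak wrist readings about 5–6 N, judged by force and depth), saw nothing moved, and handed the job in at about 14 s; no verdict was returned.

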